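Clamp a spot plate in the shaker's sprung holder

TASK

Take the white spot plate off the sloping drying stand and load it, wells up, into the sprung holder on the orbital shaker: with the plate tilted, push its low end under the lip of the blue jaw so that the jaw gives way, lower the other end inside the red jaw's lip, and let the springs centre it between the two jaws. It must end lying flat on the rail under both lips, square to the jaws and in the middle, released; leave the dish, beaker, bottles and timer where they are.

Things in the scene. Friction and masses are not known exactly. Their poses are not given: they have to be found in the camera images.
- plate_center (a point): Centre (half-way up) of the loose white ten-well spot plate: rigid slab 140 mm long (x), 60 wide (y), 10 thick (z, wells on top), about 0.15 kg. At the start it lies on the sloping stand at 30 deg, its low -x end against a stop, +x end high. Its long sides overhang the bed by 8 mm each; grip it across the 60 mm at its middle, where 30 mm below it is free.
- seat (a point): Middle of the shaker's plate holder, on top of its fixed flat rail (40 mm wide in y, 95 mm above the bench), where the plate must lie. x runs along the rail from blue to red jaw, y across, z up. Wall faces of the sprung jaws at rest: x = -65 mm (blue) and +65 mm (red), so a centred plate pushes each back 5 mm. Deck beside the rail: 30 mm below its top. Shaker fixed, 250 x 160 mm.
- blue_lip (a point): Middle of the inner end of the blue jaw's lip underside; moves with the jaw. Axes as the seat's. Both jaws alike: 56 mm wide, wall 10 mm thick, at the top a lip reaching 6 mm inwards from the wall face, its underside 18 mm and top 23 mm above the rail.
- red_lip (a point): The same point on the red jaw, at the rail's end nearer the robot. Axes as the seat's.
- blue_jaw (a joint): Travel (m) of the blue jaw away from the middle (seat -x, on the side far from the robot): 0 at rest, stop at 0.028. Spring: 2 N at rest plus 0.4 N per mm. With the red jaw at rest it must be pushed back over 16 mm for the plate's other end to pass down inside the red lip.
- red_jaw (a joint): Travel (m) of the red jaw away from the middle (seat +x): 0 at rest, stop at 0.009, too short to load that end first. Same spring as the blue jaw.
- stand: Fixed grey-green sloping drying stand, foot 160 x 60 mm; origin at the middle of its underside. Its 44 mm wide bed slopes 30 deg, rising towards its +x, roughly towards the robot; the middle of the bed's surface is 65 mm above the bench; the stop at its low end stands 9 mm above the bed.
- petri: Bystander, to be left where it is: clear petri dish, 58 mm across, 14 mm high; origin at the middle of its underside.
- beaker: Bystander, to be left where it is: glass beaker, 68 mm across, 90 mm high; origin at the middle of its underside.
- reagent: Bystander, to be left where it is: amber bottle, 66 mm across, 115 mm high; origin at the middle of its underside.
- wash_bottle: Bystander, to be left where it is: white wash bottle with blue cap and spout, 68 mm across, 185 mm high; origin at the middle of its underside.
- timer: Bystander, to be left where it is: white bench timer, 50 x 70 x 22 mm; origin at the middle of its underside.
Not all that is in view belongs to the job. Of the things like the part that bears plate_center, leave any that is pink or yellow; of the rest the larger one is meant.

How it is judged:
On the way:
1. the tilted plate's end pushes the blue jaw back by more than 10 mm while its other end is still raised (plate tilted more than 5 degrees) (value of joint blue_jaw above 0.01 m and angle between plate_center's own z axis and vertical above 0.087 rad), for 0.1 s.
At the end, for the whole second after the job is handed in: The plate is at rest, wells up, flat on the rail (within 3 degrees and 2.5 mm in height), square to the jaws within 3.4 degrees, within 4 mm of the middle along the rail and 12 mm across it, with both jaws pushed back by it (more than 0.8 mm each) (x of plate_center in the frame of seat between -0.004 and 0.004 m and y of plate_center in the frame of seat between -0.012 and 0.012 m and z of plate_center in the frame of seat between 0.002 and 0.0075 m and angle between plate_center's own z axis and vertical below 0.05 rad and angle between the x axis of plate_center and the x axis of seat, either way round below 0.06 rad and value of joint each of blue_jaw, red_jaw above 0.0008 m and linear speed of plate below 0.01 m/s); the robot touches nothing.
It fails at once if a bystander (petri dish, beaker, reagent bottle, wash bottle or timer) is moved by more than 25 mm (distance of any of petri, beaker, reagent, wash_bottle, timer from where it was at the start of the episode above 0.025 m).
It also fails if it takes over 45 s, if anything falls off the work surface, if the arm or the gripper's body presses on something with over 40 N, if the wrist force passes 120 N, or if a joint passes its speed limit or range.

ROBOT

A 7-joint arm with a two-finger parallel gripper is mounted at the origin on the work surface. World frame = base frame: x ahead of the robot, y to its left, z up, the work surface at z = 0. Lengths are in m, angles in rad, forces in N, time in s.
With the tool pointing down it reaches from about 0.425 to 0.925 m from the base axis. Payload 6.8 kg.
Tool frame: the origin (TCP) lies on the mounting face of the last link; the fingertips stand 173 mm ahead of it and the grasp point (between the pads) lies 155 mm ahead of it; z points along the fingers, y is the line along which they close (so a half turn about z gives the same grasp; the last joint's range is limited). The gripper opens to 85 mm and grips with 20 to 120 N. Pads are 22 mm wide; open, the fingers measure 114 mm over their backs; the gripper's body (76 mm by 85 mm) begins 54 mm behind the grasp point. The pads swing forward as they close: fully open they stand 13 mm farther back than shut.
Start: joints at [-1.292, 0.477, 0.022, 1.555, -0.011, 1.109, -0.083], TCP at [0.255, 0.625, 0.405] pointing down, gripper open.
Joint ranges: [-2.96, 2.96], [-0.34, 2.1], [-1.41, 1.46], [0.24, 2.44], [-1.37, 4.51], [0.17, 1.92], [-2.96, 2.96]. Speed limits (rad/s): [2.39, 2.39, 3.14, 3.14, 3.14, 3.14, 3.14].

INTERFACE

Orientations are given as a unit quaternion [w, x, y, z].
In Python, from station import bot gives the robot as it stands. The module is installed in compiled form; this text tells all that it offers.
- The arm moves only by the shell command python3 -m pendant 'ROWS' [FORCE]. ROWS is JSON, a list of rows, each a list of 5 numbers: the finger opening in m, from 0 to 0.0854, then the shift along the tool's x, y, z in m, then the turn about the tool's z in degrees. In form: [[jaw, x, y, z, yaw], ...]. A call has 1 to 12 rows; each row shifts and turns the commanded pose from where the row before left it, along the tool's axes as they then stand; what a row does not reach is not made up. A row lasts 1/12 s, in which the tool goes at most 41.7 mm and 7.16 degrees, less where a joint would pass 70% of its speed; a pose out of reach is approached as far as the arm can. A call with a gripper value outside its range is refused whole. The fingers move at their own pace and stop on an object; FORCE is the grip in N (left out, the last holds). Time passes only in rows, so rows that do not move let the fingers close. It gives the time, the measured TCP pose, the force, the opening and the grip force at its end, in the units of the state.
- bot.get_obs(): the state, without advancing time (a new reading comes with each control period).
- bot.read_camera(name): name is "scene" or "top"; returns (picture, depth): 480x640x3 uint8, blue, green, red; 480x640 float32, m along the optical axis (not along the pixel's ray), 0 where there is no reading.
- bot.camera_model(name): a dict with "intrinsics" (3x3 intrinsics, pixels), "dist_coeffs" ([k1, k2, p1, p2, k3] as OpenCV has them; the pictures are not rectified), "R" (3x3) and "t" (3): a world point X has camera coordinates R X + t. Camera axes: x right, y down, z forward; pixel columns grow to the right and rows downward; lengths in m; the calibration is good to about 2 mm. A picture is of the moment at which its call begins. camera_model takes no time and is no camera call.
- bot.hand_in(): hands the job in; it is judged then, once.
Trained networks look in the newest picture that a camera, given by its name, has taken for a name from the list of things; names that differ only in an ending like _2 or _b are one class to them, and where a whole thing is asked for, a point or a joint stands for the part that bears it (a point fixed in the world has none). Each returns a list of dicts, best first, with "score" (0 to 1); they miss things now and then, are a little off and sometimes report something else, mostly with a low value. They report only what shows in the picture. A call takes as long as a camera call. They do not tell look-alikes from the thing itself.
- bot.boxes_of(name, camera): "at" ([column, row] in pixels, amid what is visible of it).
- bot.trace(name, camera): "mask" (480x640 bool, what is visible of it) and "at" ([column, row] in pixels, amid what is visible of it).
- bot.pinpoint(name, camera): "at" ([column, row] in pixels: a listed point, or the origin of a listed thing).
The state is a dict: "t": time; "q": joint angles; "joint_vel": joint speeds; "joint_torque": joint torques, N m; "eef_pos": TCP position; "tool_rot": TCP orientation; "contact_force": force on the tool from outside, world axes, zero at the start; "torque": the same for the moment, N m; "gripper_width": opening from 0.0 (shut) to 1.0 (fully open); "grasp_force": force on a finger pad.
Only numpy, scipy, OpenCV 4.12 (cv2) and the standard library are available. Lean on these libraries where they do the work, as an engineer would, in place of code of your own. Each camera call takes 0.05 s, during which the arm holds its last target. There are 200 camera calls.

## Working session

There is one attempt and no reset: what is moved stays moved. The work goes in short steps, Python scripts to look and compute and a shell command to move; the robot and the scene stay as the last step left them, time stands still between calls to the robot, and variables do not carry over. Pictures are saved under pics/ and viewed, at most 10 in all, crops included, and the job is handed in when it is done.

```bash
mkdir -p pics
cat > h.py <<'E'
import numpy as np,cv2
from station import bot
names=["plate_center","seat","blue_lip","red_lip"]
def ray(cam,px):
    m=bot.camera_model(cam);K=np.array(m["intrinsics"]);R=np.array(m["R"]);t=np.array(m["t"])
    u=cv2.undistortPoints(np.array([[px]],float),K,np.array(m["dist_coeffs"]))[0,0]
    d=R.T@np.array([u[0],u[1],1.]);return -R.T@t,d
def pix(cam,X):
    m=bot.camera_model(cam);R=np.array(m["R"])
    return cv2.projectPoints(np.array(X,float).reshape(-1,3),cv2.Rodrigues(R)[0],np.array(m["t"]),np.array(m["intrinsics"]),np.array(m["dist_coeffs"]))[0][:,0]
def at_depth(cam,px,dep):
    o,d=ray(cam,px);z=dep[int(round(px[1])),int(round(px[0]))];return o+d*z
def at_z(cam,px,z):
    o,d=ray(cam,px);return o+d*(z-o[2])/d[2]
def tri(p1,p2):
    o1,d1=ray("scene",p1);o2,d2=ray("top",p2)
    A=np.stack([d1,-d2],1);s=np.linalg.lstsq(A,o2-o1,rcond=None)[0]
    a=o1+s[0]*d1;b=o2+s[1]*d2;return (a+b)/2,np.linalg.norm(a-b)
E
python3 - <<'E'
from h import *
np.set_printoptions(precision=4,suppress=True)
o=bot.get_obs();print(o)
for c in("scene","top"):
    im,d=bot.read_camera(c);cv2.imwrite(f"pics/{c}0.png",im);np.save(f"{c}d.npy",d)
    print(c,ray(c,(320,240)))
    for n in names+["stand","petri","beaker","reagent","wash_bottle","timer"]:
        print(n,[(np.round(r["at"],1),round(r["score"],2),at_depth(c,r["at"],d)) for r in bot.pinpoint(n,c)[:4]])
E
```

```text
{'t': 0.0, 'q': array([-1.2921,  0.4778,  0.0223,  1.5565, -0.0115,  1.1093, -0.0831]), 'joint_vel': array([ 0.0005, -0.0016, -0.0005, -0.0012,  0.0003,  0.0008,  0.0002]), 'joint_torque': array([ -0.0004, -59.6441,   1.6076, -28.1195,   0.0124,   0.0093,
        -0.    ]), 'eef_pos': array([0.2545, 0.6249, 0.4037]), 'tool_rot': array([-0.0001,  0.1922,  0.9814, -0.0009]), 'contact_force': array([0.0027, 0.2458, 0.7543]), 'torque': array([ 0.0526, -0.0128,  0.0278]), 'grasp_force': 0.0, 'gripper_width': 0.9990103267131928}
scene (array([ 1.1416, -0.6477,  1.131 ]), array([-0.4342,  0.477 , -0.7644]))
plate_center [(array([391.5, 201.4]), 0.85, array([0.5502, 0.3227, 0.0028])), (array([365.2, 202.9]), 0.75, array([0.5386, 0.2019, 0.076 ])), (array([294.5, 196. ]), 0.65, array([0.327 , 0.1248, 0.0099]))]
seat [(array([269. , 286.3]), 0.77, array([ 0.5662, -0.1957,  0.0948]))]
blue_lip [(array([278.2, 290.5]), 0.62, array([ 0.5908, -0.188 ,  0.0938]))]
red_lip [(array([251.5, 263.5]), 0.53, array([ 0.4907, -0.1845,  0.1067]))]
stand [(array([364.1, 220.9]), 0.93, array([0.5483, 0.1936, 
[... 698 characters left out ...]
array([0.5464, 0.2054, 0.0693]))]
seat [(array([388.8, 223.1]), 0.86, array([ 0.5627, -0.203 ,  0.0956]))]
blue_lip [(array([390.6, 198.9]), 0.78, array([ 0.6124, -0.2043,  0.1166]))]
red_lip [(array([382.2, 252. ]), 0.8, array([ 0.4945, -0.1835,  0.1166]))]
stand [(array([211.9, 238.5]), 0.74, array([0.5246, 0.189 , 0.0816]))]
petri [(array([301.8, 232.8]), 0.89, array([ 0.5556, -0.0102,  0.0066]))]
beaker [(array([251.2, 143.4]), 0.8, array([0.7462, 0.109 , 0.0928]))]
reagent [(array([337.8, 149.9]), 0.87, array([ 0.742 , -0.0917,  0.0717]))]
wash_bottle [(array([477.4, 250.7]), 0.6, array([ 0.5056, -0.4027,  0.0834]))]
timer [(array([107.8, 265.7]), 0.74, array([0.4669, 0.4437, 0.0208]))]
```

View pics/top0.png

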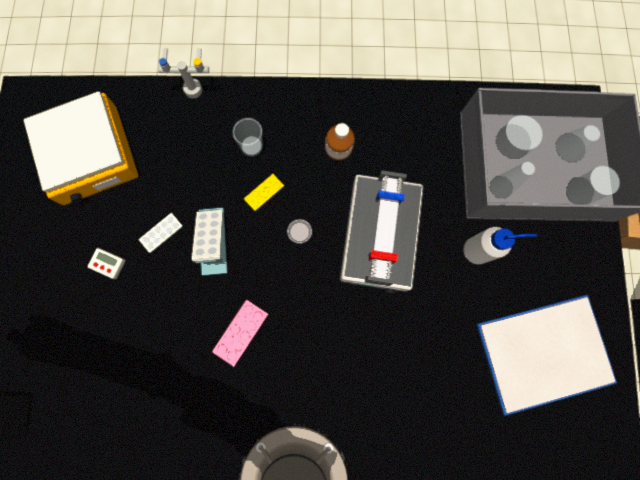

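View pics/scene0.png

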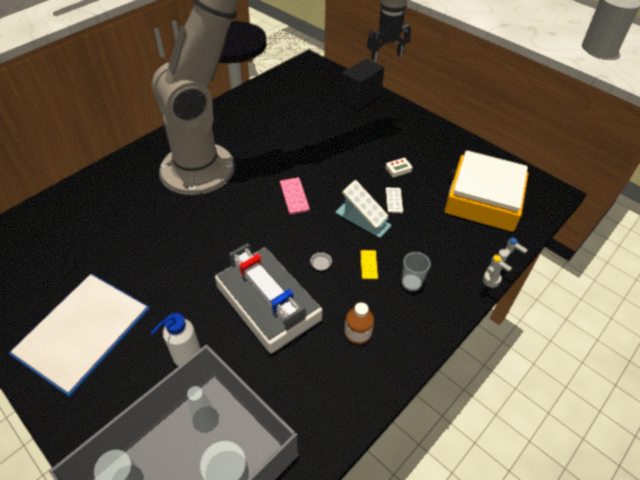

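Run:
```python
from h import *
np.set_printoptions(precision=4,suppress=True)
P={}
def cloud(c,mask,d):
    m=bot.camera_model(c);K=np.array(m["intrinsics"]);R=np.array(m["R"]);t=np.array(m["t"])
    v,u=np.nonzero(mask&(d>0))
    n=cv2.undistortPoints(np.stack([u,v],1).astype(float)[:,None],K,np.array(m["dist_coeffs"]))[:,0]
    z=d[v,u][:,None];return (np.hstack([n,np.ones((len(n),1))])*z-t)@R
def rect(p,label):
    c=p.mean(0)
    for _ in range(5):
        k=p[np.abs((p-c)@np.linalg.svd(p-c,full_matrices=False)[2][2])<0.004]
        p=k;c=p.mean(0)
    V=np.linalg.svd(p-c,full_matrices=False)[2]
    n=V[2]*np.sign(V[2][2]); 
    ex=V[0]*(-np.sign(V[0][0])); ey=np.cross(n,ex)
    q=np.stack([(p-c)@ex,(p-c)@ey],1)
    (cx,cy),(w,h),a=cv2.minAreaRect((q*1000).astype(np.float32))
    cc=c+(ex*cx+ey*cy)/1000
    print(label,len(p),"ctr",cc,"n",n,"tilt",np.degrees(np.arccos(n[2])),"size",w,h,"rot",a,"ex",ex)
for c in("scene","top"):
    im,d=bot.read_camera(c)
    hsv=cv2.cvtColor(im,cv2.COLOR_BGR2HSV)
    for r in bot.trace("plate_center",c):
        p=cloud(c,r["mask"],d)
        print(c,np.round(r["at"]),round(r["score"],2),r["mask"].sum())
        if len(p)>20: rect(p,"  plate")
    x=np.indices(d.shape)[1];y=np.indices(d.shape)[0]
    box={"scene":(215,322,240,350),"top":(340,425,170,292)}[c]
    b=(x>box[0])&(x<box[1])&(y>box[2])&(y<box[3])
    H,S,Vv=[hsv[...,i].astype(int) for i in range(3)]
    for nm,mk in (("blue",(abs(H-112)<12)&(S>150)&(Vv>90)),("red",((H<8)|(H>172))&(S>150)&(Vv>90)),("white",(S<40)&(Vv>225))):
        p=cloud(c,mk&b,d)
        if nm!="white":
            t=p[p[:,2]>np.percentile(p[:,2],90)-0.006]
        else: t=p[abs(p[:,2]-0.095)<0.008]
        (cx,cy),(w,h),a=cv2.minAreaRect((t[:,:2]*1000).astype(np.float32))
        print(c,nm,len(p),len(t),"mean",t.mean(0),"medz",np.median(t[:,2]),"rect",cx,cy,w,h,a)
    e={"scene":im[165:245,325:425],"top":im[195:285,170:250]}[c]
    e=cv2.resize(e,(390,390));P[c]=e
    b0=im[box[2]:box[3],box[0]:box[1]];P[c+"s"]=cv2.resize(b0,(390,390))
cv2.imwrite("pics/crop.png",np.vstack([np.hstack([P["scene"],P["top"]]),np.hstack([P["scenes"],P["tops"]])])[::1,::1])
z=cv2.imread("pics/crop.png");cv2.imwrite("pics/crop.png",cv2.resize(z,(600,600)))
```

```text
scene [365. 205.] 0.93 896
  plate 645 ctr [0.5409 0.202  0.0735] n [0.4879 0.0797 0.8693] tilt 29.624609355878345 size 66.6431655883789 140.63809204101562 rot 88.30625915527344 ex [-0.8581 -0.139   0.4943]
scene [295. 196.] 0.7 728
  plate 532 ctr [0.3228 0.1283 0.0103] n [ 0.0014 -0.0063  1.    ] tilt 0.372562994147491 size 146.3487548828125 60.16790008544922 rot 0.9352518320083618 ex [-0.8436  0.537   0.0046]
scene [282. 300.] 0.7 261
  plate 143 ctr [ 0.6267 -0.2046  0.1076] n [ 0.9148 -0.1576  0.3718] tilt 68.17187307623047 size 33.414302825927734 58.150596618652344 rot 89.52871704101562 ex [-0.1543 -0.9873 -0.0389]
scene [392. 197.] 0.69 361
  plate 291 ctr [0.55   0.3289 0.0078] n [0.0055 0.0031 1.    ] tilt 0.3605420953881389 size 47.15065002441406 103.13465118408203 rot 87.2162857055664 ex [-0.6869  0.7268  0.0015]
scene [371. 264.] 0.64 384
  plate 336 ctr [0.6597 0.0871 0.0072] n [0.009  0.0069 0.9999] tilt 0.6471336067497525 size 39.68500900268555 93.35363006591797 rot 89.90091705322266 ex [-0.6939  0.72    0.0013]
scene blue 149 135 mean [ 0.6229 -0.2048  0.118 ] medz 0.
[... 1310 characters left out ...]
3.] 0.49 672
  plate 536 ctr [0.4735 0.4518 0.0217] n [-0.0161 -0.0116  0.9998] tilt 1.1351747845118814 size 69.21831512451172 50.7548828125 rot 2.1943557262420654 ex [-0.4067 -0.9134 -0.0171]
top blue 180 172 mean [ 0.6197 -0.2047  0.1185] medz 0.11833564211943776 rect 620.377685546875 -204.32351684570312 56.52992630004883 16.798654556274414 82.19268035888672
top red 224 195 mean [ 0.487  -0.1859  0.1179] medz 0.11809424753873915 rect 487.3718566894531 -185.64910888671875 56.31126403808594 15.92267894744873 82.4225082397461
top white 1288 1183 mean [ 0.5515 -0.1958  0.0953] medz 0.09529576691165924 rect 554.887939453125 -196.0806121826172 39.22427749633789 226.507568359375 82.02041625976562
```

View pics/crop.png

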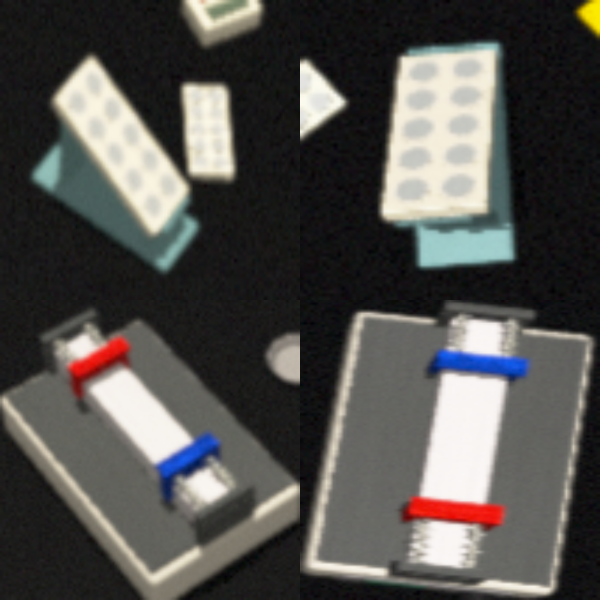

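The top crop shows the chosen plate: the large white one on the teal stand, top view (208,235), low end away from the robot. I'm rejecting the small white plate at (162,234), the yellow one at (264,192) and the pink one at (239,333). The jaws are at top view (390,197) for blue and (383,256) for red. Next I approach above the plate.

```bash
cat >> h.py <<'E'
from scipy.spatial.transform import Rotation as Ro
def go(target,head=None):
    o=bot.get_obs();w,x,y,z=o["tool_rot"];R=Ro.from_quat([x,y,z,w]).as_matrix()
    h=np.degrees(np.arctan2(R[1,0],R[0,0]))%360
    print("t",round(o["t"],2),"tcp",np.round(o["eef_pos"],4),"F",np.round(o["contact_force"],1),"grip",round(o["gripper_width"]*.0854,4),round(float(o["grasp_force"]),1),"head",round(h,2),"tilt z",np.round(R[:,2],3))
    print("tool shift mm",np.round(R.T@(np.array(target)-o["eef_pos"])*1000,1),"yaw",None if head is None else round(h-head,2))
# seat frame
S=np.array([0.5549,-0.1952,0.095]);HS=180-7.9
def seat(p): # p mm in seat frame -> world
    a=np.radians(HS);return S+np.array([np.cos(a)*p[0]-np.sin(a)*p[1],np.sin(a)*p[0]+np.cos(a)*p[1],p[2]])/1000
E
python3 -m pendant '[[0.0854,0,0,0,-5.74],[0.0854,0,0,0,-5.74],[0.0854,0,0,0,-5.74],[0.0854,0,0,0,-5.74],[0.0854,0,0,0,-5.74],[0.0854,-0.0167,-0.0323,0,0],[0.0854,-0.0167,-0.0323,0,0],[0.0854,-0.0167,-0.0323,0,0],[0.0854,-0.0167,-0.0323,0,0],[0.0854,-0.0167,-0.0323,0,0],[0.0854,-0.0167,-0.0323,0,0],[0.0854,-0.0167,-0.0323,0,0]]' 40
python3 -c "
from h import *
go([0.5375,0.2014,0.222],186.5)"
```

```text
t: 2.3
eef_pos: [0.3973, 0.4122, 0.4049]
tool_rot: [0.0, -0.057, 0.998, 0.0]
contact_force: [0.1, -0.4, -0.0]
gripper_width: 1.003
grasp_force: 0.0
t 2.3 tcp [0.3973 0.4122 0.4049] F [ 0.1 -0.4 -0. ] grip 0.0857 0.0 head 186.54 tilt z [ 0.  0. -1.]
tool shift mm [-115.3 -225.5  182.9] yaw 0.04
```

```bash
python3 -m pendant '[[0.0854,-0.0165,-0.0322,0,0],[0.0854,-0.0165,-0.0322,0,0],[0.0854,-0.0165,-0.0322,0,0],[0.0854,-0.0165,-0.0322,0,0],[0.0854,-0.0165,-0.0322,0,0],[0.0854,-0.0165,-0.0322,0.01,0],[0.0854,-0.0165,-0.0322,0.02,0],[0.0854,0,0,0.03,0],[0.0854,0,0,0.03,0],[0.0854,0,0,0,0]]' 40
python3 - <<'E'
from h import *
go([0.5375,0.2014,0.222],186.5)
P=[]
for c in ("scene","top"):
    im,d=bot.read_camera(c)
    u=pix(c,[[0.5375,0.2014,0.0697]])[0].astype(int);e=im[max(u[1]-70,0):u[1]+70,u[0]-70:u[0]+70];P.append(cv2.resize(e,(390,390),interpolation=cv2.INTER_CUBIC))
cv2.imwrite("pics/pre.png",np.hstack(P))
E
```

```text
t: 3.13
eef_pos: [0.5352, 0.2015, 0.3096]
tool_rot: [-0.004, -0.056, 0.998, -0.002]
contact_force: [-1.1, 0.1, -0.5]
gripper_width: 0.999
grasp_force: 0.0
t 3.13 tcp [0.5352 0.2015 0.3096] F [-1.1  0.1 -0.5] grip 0.0853 0.0 head 186.46 tilt z [-0.008 -0.004 -1.   ]
tool shift mm [-3.1 -0.1 87.6] yaw -0.04
```

View pics/pre.png

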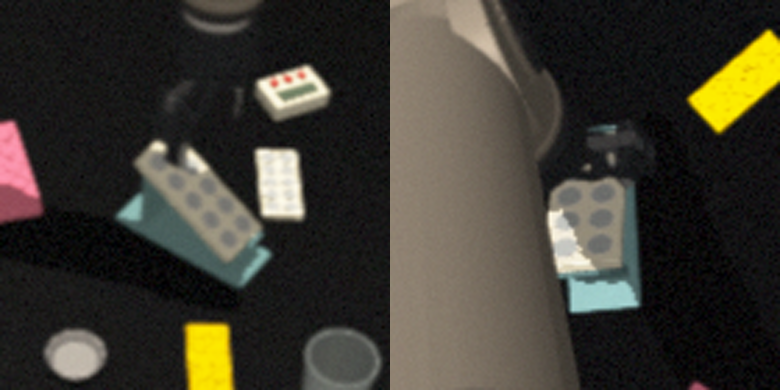

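The fingers straddle the plate's middle in both crops. Next I descend.

```bash
python3 -m pendant '[[0.0854,-0.001,0,0.02,0],[0.0854,0,0,0.02,0],[0.0854,0,0,0.02,0],[0.0854,0,0,0.015,0],[0.0854,0,0,0.01,0],[0.0854,0,0,0,0],[0.0854,0,0,0,0]]' 40
python3 -c "
from h import *
go([0.5375,0.2014,0.222],186.5)"
```

```text
t: 3.82
eef_pos: [0.5384, 0.2038, 0.2309]
tool_rot: [0.001, -0.057, 0.998, 0.0]
contact_force: [0.1, -0.2, 0.6]
gripper_width: 1.003
grasp_force: 0.0
t 3.82 tcp [0.5384 0.2038 0.2309] F [ 0.1 -0.2  0.6] grip 0.0857 0.0 head 186.57 tilt z [ 0.001  0.001 -1.   ]
tool shift mm [ 1.2 -2.3  8.9] yaw 0.07
```

```bash
python3 -m pendant '[[0.0854,0.001,-0.0023,0.009,0],[0.0854,0,0,0,0],[0.056,0,0,0,0],[0.056,0,0,0,0],[0.056,0,0,0,0],[0.056,0,0,0,0],[0.056,0,0,0,0],[0.056,0,0,0,0],[0.05,0,0,0,0],[0.05,0,0,0,0]]' 60
python3 -c "
from h import *
go([0.5375,0.2014,0.222],186.5)"
```

```text
t: 4.65
eef_pos: [0.5374, 0.2012, 0.2217]
tool_rot: [0.0, -0.057, 0.998, 0.001]
contact_force: [-1.3, 0.5, 4.6]
gripper_width: 0.687
grasp_force: 64.3
t 4.65 tcp [0.5374 0.2012 0.2217] F [-1.3  0.5  4.6] grip 0.0587 64.3 head 186.53 tilt z [ 0.001  0.001 -1.   ]
tool shift mm [-0.1  0.2 -0.3] yaw 0.03
```

```bash
python3 -m pendant '[[0.05,0,0,-0.01,0],[0.05,0,0,-0.02,0],[0.05,0,0,-0.03,0],[0.05,0,0,-0.035,0],[0.05,0,0,-0.035,0],[0.05,0,0,-0.01,0],[0.05,0,0,0,0]]'
python3 - <<'E'
from h import *
t=seat([14,0,0]);t[2]=0.36;print(t)
go(t,HS)
P=[]
im,d=bot.read_camera("scene")
e=im[120:260,300:440];cv2.imwrite("pics/lift.png",cv2.resize(e,(560,560),interpolation=cv2.INTER_CUBIC))
print(bot.pinpoint("plate_center","scene")[:2], pix("scene",[bot.get_obs()["eef_pos"]-[0,0,.152]]))
E
```

```text
t: 5.23
eef_pos: [0.5381, 0.2009, 0.3646]
tool_rot: [0.003, -0.057, 0.998, 0.001]
contact_force: [0.3, -0.0, -1.9]
gripper_width: 0.69
grasp_force: 65.1
[ 0.54103287 -0.19327578  0.36      ]
t 5.23 tcp [0.5381 0.2009 0.3646] F [ 0.3 -0.  -1.9] grip 0.0589 65.1 head 186.52 tilt z [ 0.006  0.003 -1.   ]
tool shift mm [  41.9 -392.     3.4] yaw 14.42
[{'at': [367.6, 166.4], 'score': 0.95}, {'at': [368.6, 259.3], 'score': 0.78}] [[368.52835095 168.18354179]]
```

View pics/lift.png

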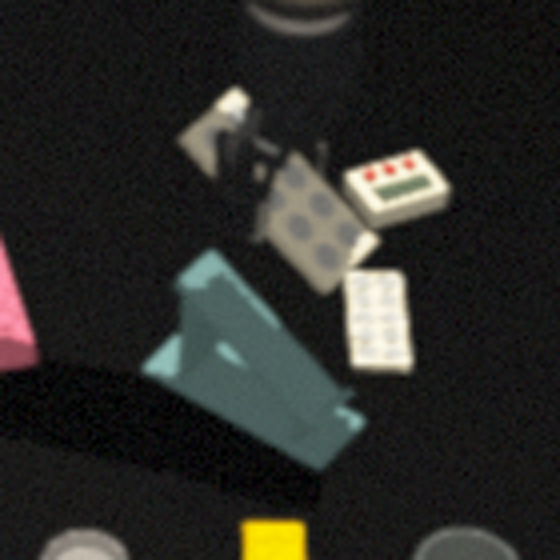

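Lift confirmed: the plate hangs tilted in the grip, with the plate at scene (368,166). Next I carry it over the shaker.

```bash
python3 -m pendant '[[0.05,0.002,-0.02,0,0],[0.05,0.004,-0.037,0,0],[0.05,0.004,-0.037,0,0],[0.05,0.004,-0.037,0,0],[0.05,0.004,-0.037,0,0],[0.05,0.004,-0.037,0,0],[0.05,0.004,-0.037,0,0],[0.05,0.004,-0.037,0,0],[0.05,0.004,-0.037,0,0],[0.05,0.004,-0.037,0,0],[0.05,0.004,-0.037,0,0],[0.05,0,-0.002,0,0]]'
python3 -m pendant '[[0.05,0,0,0,4.8],[0.05,0,0,0,4.8],[0.05,0,0,0,4.8],[0.05,0,0,0,0],[0.05,0,0,0,0]]'
python3 - <<'E'
from h import *
t=seat([14,0,0]);t[2]=0.36
go(t,HS)
E
```

```text
t: 6.33
eef_pos: [0.5376, -0.2017, 0.3586]
tool_rot: [-0.002, -0.052, 0.999, -0.002]
contact_force: [0.0, -1.4, -2.2]
gripper_width: 0.689
grasp_force: 65.1
t: 6.75
eef_pos: [0.5396, -0.193, 0.3588]
tool_rot: [-0.002, 0.067, 0.998, 0.0]
contact_force: [0.1, 0.0, -2.1]
gripper_width: 0.688
grasp_force: 65.1
t 6.75 tcp [ 0.5396 -0.193   0.3588] F [ 0.1  0.  -2.1] grip 0.0587 65.1 head 172.29 tilt z [-0.004  0.    -1.   ]
tool shift mm [-1.5 -0.1 -1.2] yaw 0.19
```

```bash
cat >> h.py <<'E'
def cloud(c,mask,d):
    m=bot.camera_model(c);K=np.array(m["intrinsics"]);R=np.array(m["R"]);t=np.array(m["t"])
    v,u=np.nonzero(mask&(d>0))
    n=cv2.undistortPoints(np.stack([u,v],1).astype(float)[:,None],K,np.array(m["dist_coeffs"]))[:,0]
    z=d[v,u][:,None];return (np.hstack([n,np.ones((len(n),1))])*z-t)@R
SS={"scene":np.array([.5560,-.1954,.095]),"top":np.array([.5539,-.1950,.095])}
def tos(c,p): # world -> seat frame mm as that camera sees it
    a=np.radians(HS);R=np.array([[np.cos(a),np.sin(a),0],[-np.sin(a),np.cos(a),0],[0,0,1]]);return (p-SS[c])@R.T*1000
def plate(c):
    im,d=bot.read_camera(c);rs=bot.trace("plate_center",c)
    for r in rs:
        p=tos(c,cloud(c,r["mask"],d)) 
        if len(p)<50 or np.linalg.norm(np.median(p,0)[:2])>90: continue
        q=p.copy()
        for _ in range(6):
            cc=np.median(q,0);V=np.linalg.svd(q-q.mean(0),full_matrices=False)[2];k=abs((q-q.mean(0))@V[2])<3;q=q[k]
        n=V[2]*np.sign(V[2][2]);g=q.mean(0)
        tilt=np.degrees(np.arctan2(-n[0],n[2]));u=np.array([np.cos(np.radians(tilt)),0,np.sin(np.radians(tilt))])
        s=(q-g)@u;lo,hi=np.percentile(s,[1,99])
        print(c,round(r["score"],2),len(q),"n",np.round(n,3),"tilt",round(tilt,1),"lowend top",np.round(g+u*lo,1),"highend top",np.round(g+u*hi,1),"len",round(hi-lo,1),"y",np.round(np.percentile(q[:,1],[1,99]),1))
    return im
E
python3 - <<'E'
from h import *
im=plate("scene");plate("top")
print(tos("scene",np.array([bot.get_obs()["eef_pos"]])))
e=im[150:330,190:370];cv2.imwrite("pics/over.png",cv2.resize(e,(580,580),interpolation=cv2.INTER_CUBIC))
E
```

```text
scene 0.72 727 n [-0.501 -0.002  0.866] tilt 30.0 lowend top [-45.    0.4  81.8] highend top [ 32.2   0.4 126.5] len 89.2 y [-27.6  29.3]
top 0.78 107 n [-0.081  0.986  0.143] tilt 29.7 lowend top [-56.4 -24.   99.6] highend top [260.8 -24.  280.2] len 365.1 y [-69.1 -17.9]
[[1.61763400e+01 1.31600758e-01 2.65189286e+02]]
```

View pics/over.png

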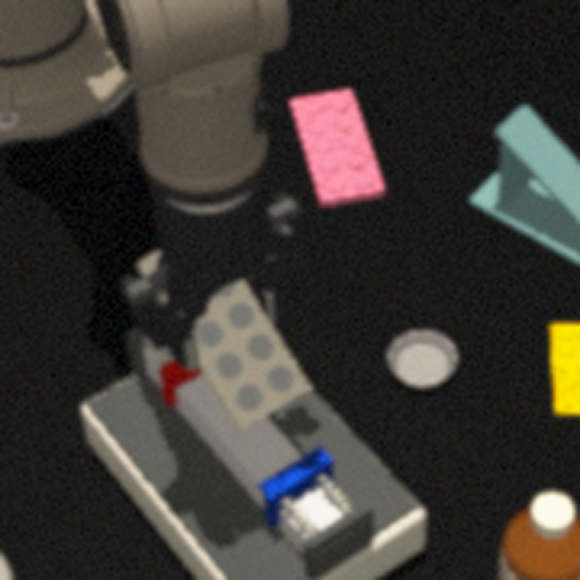

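Low end top edge is at seat (-45, 0, +82) mm with a tilt of 30.0°. That matches the TCP-based estimate, and the plate is square to the rail. Next I lower it in front of the blue lip.

```bash
python3 -m pendant '[[0.05,0,0,0.02,0],[0.05,0,0,0.02,0],[0.05,0,0,0.015,0],[0.05,0,0,0.01,0],[0.05,0,0,0.004,0],[0.05,0,0,0,0],[0.05,0,0,0,0],[0.05,0,0,0,0]]'
python3 - <<'E'
from h import *
t=seat([-23,0,42]);t[2]+=.152
go(t,HS)
plate("scene")
E
```

```text
t: 7.62
eef_pos: [0.5405, -0.1937, 0.2927]
tool_rot: [0.001, 0.069, 0.998, -0.0]
contact_force: [0.3, -0.8, -1.8]
gripper_width: 0.693
grasp_force: 65.1
t 7.62 tcp [ 0.5405 -0.1937  0.2927] F [ 0.3 -0.8 -1.8] grip 0.0592 65.1 head 172.14 tilt z [ 0.002 -0.    -1.   ]
tool shift mm [-37.5   0.5   3.7] yaw 0.04
scene 0.97 679 n [-0.5    0.015  0.866] tilt 30.0 lowend top [-47.8   0.5  15.1] highend top [68.2  0.5 82. ] len 133.9 y [-28.2  30.6]
```

```bash
python3 -m pendant '[[0.05,0,0,0.0037,0],[0.05,0,0,0,0],[0.05,-0.006,0,0,0],[0.05,-0.006,0,0,0],[0.05,-0.006,0,0,0],[0.05,-0.004,0,0,0],[0.05,-0.004,0,0,0],[0.05,0,0,0,0],[0.05,0,0,0,0]]'
python3 - <<'E'
from h import *
t=seat([-23,0,42]);t[2]+=.152
go(t,HS)
im=plate("scene")
e=im[190:350,190:350];cv2.imwrite("pics/push.png",cv2.resize(e,(580,580),interpolation=cv2.INTER_CUBIC))
E
```

```text
t: 8.47
eef_pos: [0.5654, -0.197, 0.2877]
tool_rot: [-0.001, 0.069, 0.998, 0.0]
contact_force: [-5.7, 1.5, 2.2]
gripper_width: 0.689
grasp_force: 65.4
t 8.47 tcp [ 0.5654 -0.197   0.2877] F [-5.7  1.5  2.2] grip 0.0588 65.4 head 172.13 tilt z [-0.002  0.001 -1.   ]
tool shift mm [-12.4   0.4  -1.4] yaw 0.03
scene 0.67 577 n [-0.5    0.002  0.866] tilt 30.0 lowend top [-61.    1.   16.8] highend top [43.9  1.  77.4] len 121.1 y [-28.   30.5]
```

View pics/push.png

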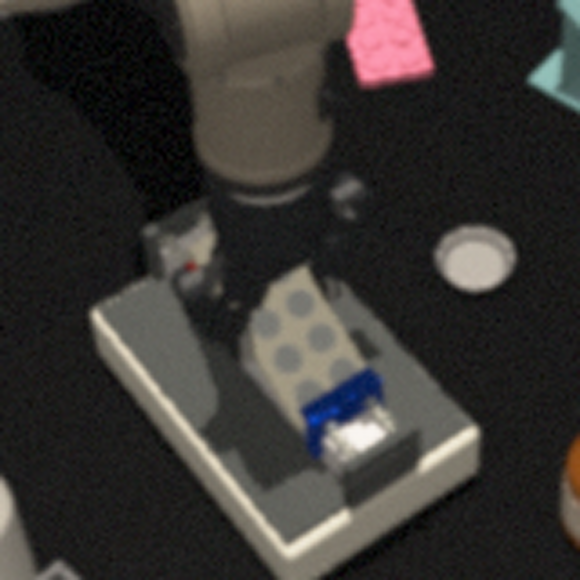

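The low end is under the blue lip, and the jaw is back about 9 mm with a 5.7 N push, which fits the spring. Next I push further.

```bash
python3 -m pendant '[[0.05,-0.004,0,-0.001,0],[0.05,-0.004,0,0,0],[0.05,-0.0045,0,0,0],[0.05,0,0,0,0],[0.05,0,0,0,0],[0.05,0,0,0,0]]'
python3 - <<'E'
from h import *
t=seat([-23,0,42]);t[2]+=.152
go(t,HS)
im=plate("scene")
E
```

```text
t: 9.07
eef_pos: [0.5764, -0.1986, 0.2881]
tool_rot: [-0.003, 0.069, 0.998, 0.001]
contact_force: [-10.1, 2.0, 3.3]
gripper_width: 0.69
grasp_force: 65.6
t 9.07 tcp [ 0.5764 -0.1986  0.2881] F [-10.1   2.    3.3] grip 0.0589 65.6 head 172.11 tilt z [-0.006  0.002 -1.   ]
tool shift mm [-1.3  0.4 -0.9] yaw 0.01
scene 0.86 590 n [-0.509  0.008  0.861] tilt 30.6 lowend top [-72.2   0.   15.9] highend top [30.5  0.  76.6] len 119.3 y [-28.8  30.4]
```

```bash
python3 -m pendant '[[0.05,0,0,0,0],[0.05,0.001,0,0.003,0],[0.05,0.001,0,0.003,0],[0.05,0.001,0,0.003,0],[0.05,0.001,0,0.003,0],[0.05,0,0,0,0],[0.05,0,0,0,0]]' 30
python3 - <<'E'
from h import *
t=seat([-17.5,0,5]);t[2]+=.152
go(t,HS)
im=plate("scene")
E
```

```text
t: 9.75
eef_pos: [0.5722, -0.1981, 0.2773]
tool_rot: [-0.003, 0.069, 0.998, 0.001]
contact_force: [-13.7, 3.4, 14.5]
gripper_width: 0.692
grasp_force: 65.3
t 9.75 tcp [ 0.5722 -0.1981  0.2773] F [-13.7   3.4  14.5] grip 0.0591 65.3 head 172.11 tilt z [-0.006  0.002 -1.   ]
tool shift mm [-0.1  0.4 25.3] yaw 0.01
scene 0.96 486 n [-0.363 -0.047  0.931] tilt 21.3 lowend top [-70.2   3.8  14.2] highend top [46.   3.8 59.5] len 124.6 y [-29.1  30.5]
```

```bash
python3 -m pendant '[[0.049,0,0,0.003,0],[0.049,0.0005,0,0.003,0],[0.049,0,0,0.003,0],[0.049,0.0005,0,0.003,0],[0.049,0,0,0.003,0],[0.049,0,0,0,0],[0.049,0,0,0,0]]' 30
python3 - <<'E'
from h import *
t=seat([-16.5,0,5]);t[2]+=.152
go(t,HS)
im=plate("scene")
e=im[190:350,190:350];cv2.imwrite("pics/low.png",cv2.resize(e,(580,580),interpolation=cv2.INTER_CUBIC))
E
```

```text
t: 10.43
eef_pos: [0.5698, -0.1977, 0.2609]
tool_rot: [-0.005, 0.069, 0.998, 0.001]
contact_force: [-16.3, 4.0, 9.1]
gripper_width: 0.687
grasp_force: 63.9
t 10.43 tcp [ 0.5698 -0.1977  0.2609] F [-16.3   4.    9.1] grip 0.0587 63.9 head 172.1 tilt z [-0.01   0.003 -1.   ]
tool shift mm [-1.5  0.4  8.9] yaw 0.0
scene 0.87 499 n [-0.135 -0.002  0.991] tilt 7.7 lowend top [-67.    0.7  12.3] highend top [54.4  0.7 28.8] len 122.5 y [-29.1  30.2]
```

View pics/low.png

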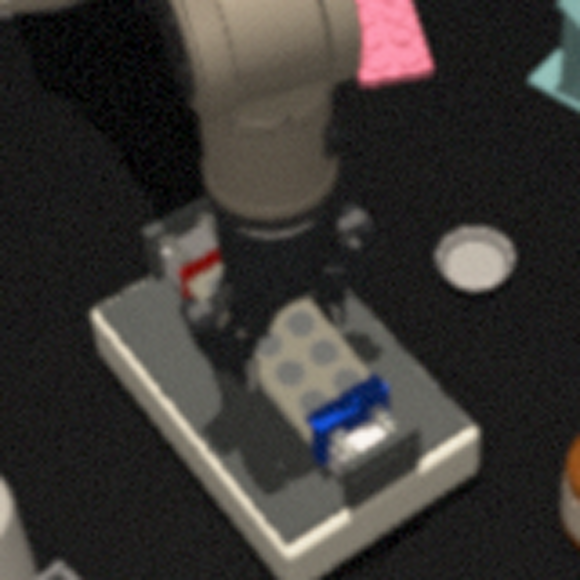

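```bash
python3 -m pendant '[[0.049,-0.0015,0,0.002,0],[0.049,0,0,0.003,0],[0.049,0,0,0.003,0],[0.049,0,0,0.001,0],[0.049,0,0,0,0],[0.049,0,0,0,0]]'
python3 - <<'E'
from h import *
t=seat([0,0,5]);t[2]+=.152
go(t,HS)
im=plate("scene")
E
```

```text
t: 11.03
eef_pos: [0.5714, -0.198, 0.2518]
tool_rot: [-0.005, 0.069, 0.998, 0.001]
contact_force: [-12.8, 2.9, 6.0]
gripper_width: 0.686
grasp_force: 63.9
t 11.03 tcp [ 0.5714 -0.198   0.2518] F [-12.8   2.9   6. ] grip 0.0586 63.9 head 172.08 tilt z [-0.01   0.003 -1.   ]
tool shift mm [16.8  0.4 -0. ] yaw -0.02
scene 0.94 477 n [-0.002 -0.003  1.   ] tilt 0.1 lowend top [-71.2   1.4  11. ] highend top [55.   1.4 11.3] len 126.2 y [-28.   29.4]
```

The plate is flat (0.1°), with its high end inside the red lip. Next I lead it back to the middle and release.

```bash
python3 -m pendant '[[0.049,0.003,0,0,0],[0.049,0.003,0,0,0],[0.049,0.003,0,0,0],[0.049,0.003,0,0,0],[0.049,0.003,0,0,0],[0.049,0.0015,0,0,0],[0.049,0,0,0,0],[0.049,0,0,0,0]]'
python3 - <<'E'
from h import *
t=seat([0,0,5]);t[2]+=.152
go(t,HS)
im=plate("scene")
E
```

```text
t: 11.8
eef_pos: [0.5585, -0.1959, 0.2528]
tool_rot: [-0.0, 0.069, 0.998, 0.0]
contact_force: [-0.3, 0.3, -5.7]
gripper_width: 0.69
grasp_force: 62.8
t 11.8 tcp [ 0.5585 -0.1959  0.2528] F [-0.3  0.3 -5.7] grip 0.059 62.8 head 172.13 tilt z [-0.  0. -1.]
tool shift mm [3.7 0.2 0.8] yaw 0.03
scene 0.7 464 n [-0.013  0.013  1.   ] tilt 0.7 lowend top [-57.4   1.3  11.3] highend top [62.7  1.3 12.8] len 120.0 y [-27.2  30.3]
```

```bash
python3 -m pendant '[[0.049,0,0,0.001,0],[0.049,0,0,0,0],[0.075,0,0,0,0],[0.0854,0,0,0,0],[0.0854,0,0,0,0],[0.0854,0,0,0,0],[0.0854,0,0,-0.005,0],[0.0854,0,0,-0.015,0],[0.0854,0,0,-0.03,0],[0.0854,0,0,-0.035,0],[0.0854,0,0,-0.035,0],[0.0854,0,0,-0.01,0]]'
python3 -m pendant '[[0.0854,0.02,0.03,-0.01,0],[0.0854,0.02,0.035,0,0],[0.0854,0.02,0.035,0,0],[0.0854,0.01,0.035,0,0],[0.0854,0,0.035,0,0],[0.0854,0,0.03,0,0],[0.0854,0,0,0,0],[0.0854,0,0,0,0]]'
python3 - <<'E'
from h import *
go([0.5,0,0.4],HS)
P=[]
for c,b in (("scene",(190,350,190,350)),("top",(160,310,320,470))):
    im=plate(c);P.append(cv2.resize(im[b[0]:b[1],b[2]:b[3]],(390,390),interpolation=cv2.INTER_CUBIC))
    print(c,bot.pinpoint("blue_lip",c)[:1],bot.pinpoint("red_lip",c)[:1],pix(c,[seat([-59,0,18]),seat([59,0,18])]))
cv2.imwrite("pics/end.png",np.hstack(P))
E
```

```text
t: 12.9
eef_pos: [0.5596, -0.1969, 0.388]
tool_rot: [0.004, 0.069, 0.998, -0.001]
contact_force: [-0.2, -0.3, 0.5]
gripper_width: 0.999
grasp_force: 0.0
t: 13.57
eef_pos: [0.5165, 0.0137, 0.3922]
tool_rot: [0.0, 0.066, 0.998, 0.0]
contact_force: [0.8, 0.0, 0.0]
gripper_width: 1.002
grasp_force: 0.0
t 13.57 tcp [0.5165 0.0137 0.3922] F [0.8 0.  0. ] grip 0.0856 0.0 head 172.38 tilt z [ 0.  0. -1.]
tool shift mm [ 14.5 -15.7  -7.8] yaw 0.28
scene 0.72 850 n [-0.019  0.014  1.   ] tilt 1.1 lowend top [-54.3   2.   10.8] highend top [67.4  2.  13.1] len 121.8 y [-28.5  30.5]
scene 0.46 1096 n [-0.028  0.11   0.994] tilt 1.6 lowend top [-123.1   49.5  -33.9] highend top [114.3  49.5 -27.2] len 237.5 y [-1.6 79.4]
scene [{'at': [282.3, 293.6], 'score': 0.5}] [{'at': [250.0, 260.7], 'score': 0.62}] [[279.69708693 295.2369994 ]
 [252.05640345 263.84046043]]
top 0.7 1371 n [-0.018 -0.002  1.   ] tilt 1.0 lowend top [-65.5   0.7  10.8] highend top [60.6  0.7 13.1] len 126.2 y [-28.9  30.4]
top [{'at': [389.5, 196.3], 'score': 0.69}] [{'at': [382.3, 255.0], 'score': 0.72}] [[389.85514781 198.910507  ]
 [383.57132912 251.36304398]]
```

View pics/end.png

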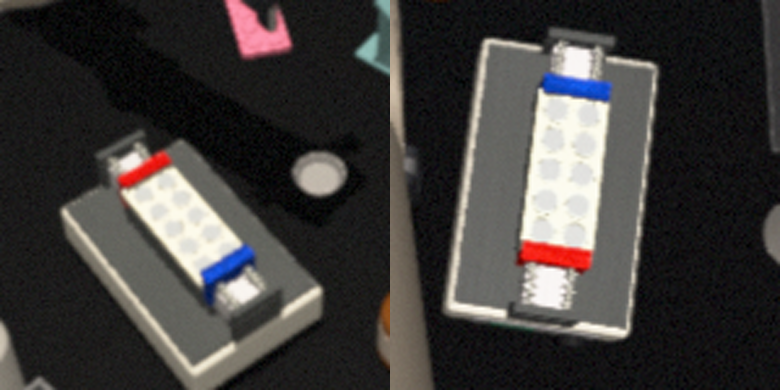

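The plate is under both lips in both views, but a 1° tilt remains with the red end about 2 mm high. I'll measure the jaws, then press that end down lightly with shut fingers.

```bash
cat >> h.py <<'E'
def jaws():
  for c,box in (("scene",(215,322,240,350)),("top",(340,425,170,292))):
    im,d=bot.read_camera(c);hsv=cv2.cvtColor(im,cv2.COLOR_BGR2HSV).astype(int);H,S_,V=hsv[...,0],hsv[...,1],hsv[...,2]
    b=np.zeros(d.shape,bool);b[box[2]:box[3],box[0]:box[1]]=1
    for nm,mk in (("blue",(abs(H-112)<12)&(S_>150)&(V>90)),("red",((H<8)|(H>172))&(S_>150)&(V>90))):
        p=cloud(c,mk&b,d);p=p[p[:,2]>np.percentile(p[:,2],90)-.006]
        (cx,cy),wh,a=cv2.minAreaRect((p[:,:2]*1000).astype(np.float32));q=tos(c,np.array([[cx/1000,cy/1000,.118]]))[0]
        print(c,nm,"travel",round(abs(q[0])-66.5,1),"y",round(q[1],1))
E
python3 - <<'E'
from h import *
jaws()
t=seat([45,0,0]);t[2]=.095+.01+.173+.02;go(t,HS)
E
```

```text
scene blue travel 5.9 y 0.9
scene red travel 5.3 y 0.7
top blue travel 5.8 y 0.7
top red travel 6.0 y 0.2
t 14.07 tcp [0.5164 0.0112 0.392 ] F [-0.5  0.4 -0.3] grip 0.0856 0.0 head 172.08 tilt z [-0. -0. -1.]
tool shift mm [ -21.5 -199.1   94. ] yaw -0.02
```

```bash
python3 -m pendant '[[0,-0.0036,-0.033,0,0],[0,-0.0036,-0.033,0,0],[0,-0.0036,-0.033,0,0],[0,-0.0036,-0.033,0,0],[0,-0.0036,-0.033,0,0],[0,-0.0035,-0.034,0,0],[0,0,0,0.03,0],[0,0,0,0.03,0],[0,0,0,0.02,0],[0,0,0,0.01,0],[0,0,0,0,0],[0,0,0,0,0]]' 20
python3 - <<'E'
from h import *
t=seat([45,0,0]);t[2]=.095+.01+.173;go(t,HS)
E
```

```text
t: 15.07
eef_pos: [0.5108, -0.1885, 0.3023]
tool_rot: [-0.0, 0.069, 0.998, -0.0]
contact_force: [0.3, -0.2, 0.9]
gripper_width: 0.001
grasp_force: 0.0
t 15.07 tcp [ 0.5108 -0.1885  0.3023] F [ 0.3 -0.2  0.9] grip 0.0001 0.0 head 172.14 tilt z [-0. -0. -1.]
tool shift mm [ 0.4 -0.6 24.3] yaw 0.04
```

```bash
python3 -m pendant '[[0,0,0,0.01,0],[0,0,0,0.006,0],[0,0,0,0.003,0],[0,0,0,0.002,0],[0,0,0,0.001,0],[0,0,0,0.001,0],[0,0,0,0,0]]'
python3 -m pendant '[[0,0,0,0.001,0],[0,0,0,0,0]]'
```

```text
t: 15.65
eef_pos: [0.5106, -0.1883, 0.2791]
tool_rot: [0.0, 0.068, 0.998, 0.0]
contact_force: [0.6, -0.1, -0.0]
gripper_width: -0.002
grasp_force: 0.0
t: 15.82
eef_pos: [0.5107, -0.1884, 0.2785]
tool_rot: [0.0, 0.069, 0.998, 0.0]
contact_force: [-1.6, 2.0, 5.0]
gripper_width: -0.001
grasp_force: 2.6
```

```bash
python3 -m pendant '[[0,0,0,0.001,0],[0,0,0,0,0]]'
python3 -m pendant '[[0,0,0,-0.01,0],[0,0,0,-0.03,0],[0,0,0,-0.03,0],[0,0,0,-0.03,0],[0,0.01,0.03,-0.01,0],[0,0.01,0.035,0,0],[0,0.01,0.035,0,0],[0,0,0.035,0,0],[0,0,0.035,0,0],[0,0,0.03,0,0],[0,0,0,0,0],[0,0,0,0,0]]'
python3 - <<'E'
from h import *
plate("scene");plate("top");jaws()
E
```

```text
t: 15.98
eef_pos: [0.5107, -0.1885, 0.2785]
tool_rot: [0.0, 0.069, 0.998, 0.0]
contact_force: [-5.4, 1.9, 15.0]
gripper_width: 0.001
grasp_force: 7.5
t: 16.98
eef_pos: [0.5083, 0.0156, 0.3873]
tool_rot: [0.0, 0.067, 0.998, 0.0]
contact_force: [-0.0, -0.2, -0.6]
gripper_width: -0.004
grasp_force: 0.0
scene 0.85 878 n [ 0.002 -0.004  1.   ] tilt -0.1 lowend top [-56.    1.4  10.8] highend top [67.2  1.4 10.6] len 123.1 y [-28.6  30.4]
scene 0.74 97 n [0.076 0.038 0.996] tilt -4.4 lowend top [62.5  0.9 23.2] highend top [81.5  0.9 21.8] len 19.1 y [-27.6  27.8]
top 0.93 1139 n [-0.008 -0.001  1.   ] tilt 0.4 lowend top [-66.2  -0.4   9.7] highend top [60.1 -0.4 10.7] len 126.3 y [-29.   30.3]
scene blue travel 5.4 y 0.2
scene red travel 5.8 y -0.1
top blue travel 6.2 y 0.6
top red travel 5.4 y 0.3
```

The plate now lies flat and centred, with both jaws pushed back about 5–6 mm and the robot clear.

```bash
python3 -c "
from station import bot
print(bot.hand_in())"
```

```text
the job is handed in; nothing more can be done
None
```

The spot plate is loaded in the shaker's sprung holder and handed in: it lies flat (within 0.5°) and centred under both lips with both jaws pushed back about 5–6 mm, and is released; the hand-in gave no verdict.

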